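# Seat a valve cap in the drilling jig and snap the clamp shut

## Task

Ready the drilling jig: push the valve cap that lies in the jig's channel along between the rails until it is fully home against the end stop, then push the black-gripped handle of the jig's own clamp over past its middle so that the clamp snaps shut and holds the cap down. Do it all by pushing, do not pick anything up, and leave the spare cap and the brass hose barb beside the jig where they are.

Things in the scene. Friction and masses are not known exactly. Their poses are not given: they have to be found in the camera images.
- jig: Fixed jig: dark steel plate 12 mm thick with a channel and a toggle clamp. Origin on the bench under the nest's centre; x along the channel from its open end to the end stop, y from the nest to the clamp, z up. Plate x -110 to 45, y -48 to 124 mm. Rails 51 mm apart, 9 mm thick, 7 mm high above the plate, x -103 to 24 mm. End stop 10 mm high above the plate, its face at x = 24.5 mm.
- nest (a point): Where the centre of the cap is when it is home: jig x = 0, y = 0, 18.5 mm above the bench.
- work_cap_center (a point): Centre of the loose valve cap in the channel: zinc-plated, round, 48 mm across, 13 mm high, 34 g or so, flat on the plate (top 25 mm above the bench), 1.5 mm to spare to each rail. It starts 35 to 65 mm short of the nest and slides along the channel. Its own axes mean nothing.
- lever_pivot (a point): Pivot of the clamp lever: at jig x = 0, y = 64 mm, 48 mm above the bench, turning about the jig's x axis between two upright steel cheeks (30 mm wide in x over the bolts). A short spring strut runs from a clevis at y = 112 mm (30 mm high) to the lever, under the handle.
- lever_tip (a point): Centre of the rounded end (radius 11 mm) of the handle's black grip, 105 mm from the pivot. Handle and hold-down arm are one rigid lever. Open, the handle leans away from the nest (jig +y), 28 degrees above level, and the arm stands nearly upright, top about 125 mm above the bench. Pushed up and over to jig -y the handle ends about 15 degrees past upright, the arm level, its rubber pad on the cap.
- clamp_lever (a joint): Lever angle, rad: 0 open, grows as it closes; about 1.30 when shut on a cap (stop at 1.344). An over-centre spring drives it away from the middle (0.67) to the side it is on: starting it takes about 0.5 N m (5 N square to the handle at its tip), falling to none at the middle, beyond which it snaps shut by itself and presses the cap with about 8 N. It stays in either end position.
- spare_cap_center (a point): Centre of a loose spare valve cap of the same kind (48 mm across, 13 mm high), lying on the bench on the jig's -y side. Not to be disturbed.
- loose_barb: A small loose brass hose barb, 17x19 mm, 30 mm tall, standing on the bench on its hexagon near the jig's open end on the clamp side (+y). Origin at the centre of its foot. Not to be disturbed.

How it is judged:
On the way, in this order (a step that is already met when the one before it is completed fails the run):
1. the cap is home against the end stop while the clamp is still open (horizontal distance between work_cap_center and nest below 0.0035 m and z of work_cap_center in the frame of jig below 0.0205 m and value of joint clamp_lever below 0.3 rad), for 0.2 s.
2. the lever has snapped over and is shut on the cap (value of joint clamp_lever above 1.2 rad and contact force between clamp_lever and work_cap above 2 N), for 0.2 s.
At the end, for the whole second after the job is handed in: The cap lies flat in the nest (centre within 3.5 mm of the home point), the lever is shut (beyond 1.2 rad) with its pad pressing the cap with more than 2 N, and the spare cap and the barb are within 15 mm of where they stood (all of step 2 and horizontal distance between work_cap_center and nest below 0.0035 m and z of work_cap_center in the frame of jig below 0.0205 m and linear speed of work_cap below 0.01 m/s and distance of each of spare_cap_center, loose_barb from where it was at the start of the episode below 0.015 m); the robot touches nothing.
It fails at once if the work cap is lifted off the jig plate (more than 10 mm) (z of work_cap_center in the frame of jig above 0.0285 m).
It fails at once if the spare cap is lifted or shifted (more than 15 mm) (distance of spare_cap_center from where it was at the start of the episode above 0.015 m).
It fails at once if the barb is lifted, toppled or shifted (more than 15 mm or 0.5 rad) (distance of loose_barb from where it was at the start of the episode above 0.015 m or angle between loose_barb's own z axis and vertical above 0.5 rad).
It also fails if it takes over 45 s, if anything falls off the work surface, if the arm or the gripper's body presses on something with over 40 N, if the wrist force passes 120 N, or if a joint passes its speed limit or range.

## Robot

A 6-joint arm with a two-finger parallel gripper is mounted at the origin on a cart in front of the work surface, level with it; the furniture and walls round the work are solid. World frame = base frame: x ahead of the robot, y to its left, z up, the work surface at z = 0. Lengths are in m, angles in rad, forces in N, time in s.
With the tool pointing down it reaches from about 0.25 to 0.775 m from the base axis. Payload 8.9 kg.
Tool frame: the origin (TCP) lies between the finger pads; the fingertips stand 14 mm ahead of it and the grasp point (between the pads) lies 5 mm behind it; z points along the fingers, y is the direction in which the jaws open and shut (so a half turn about z gives the same grasp; the last joint's range is limited). The gripper opens to 85 mm and grips with 20 to 120 N. Pads are 22 mm wide; open, the fingers measure 114 mm over their backs; the gripper's body (76 mm by 85 mm) begins 54 mm behind the grasp point. The pads swing forward as they close: fully open they stand 13 mm farther back than shut.
Start: joints at [1.155, 0.291, -0.153, 1.127, 0, 1.431], TCP at [0.143, 0.505, 0.245] pointing down, gripper open.
Joint ranges: [-2.52, 2.52], [-0.91, 1.74], [-1.3, 1.37], [-1.96, 2.02], [-1.52, 1.47], [-3.14, 3.14]. Speed limits (rad/s): [2.22, 2.22, 2.79, 3.14, 3.14, 3.14].

## Interface

Orientations are given as a unit quaternion [w, x, y, z].
In Python, from plant import ctrl gives the robot as it stands.
- The arm moves only by the tool servo_tool, never from a script. Its argument "steps" is a list of rows, each a list of 7 numbers: the opening, from -1 (shut) to 1 (fully open), then the shift along the tool's x, y, z in units of 30 mm (1.0 is 30 mm), then the turn, a rotation vector about the tool's x, y, z in rad. A call has 1 to 10 rows; each row shifts and turns the pose as measured when the row begins, along the tool's axes as they then stand; what a row does not reach is not made up. A row lasts 1/10 s, in which the tool goes at most 50 mm and 8.59 degrees, less where a joint would pass 70% of its speed; a pose out of reach is approached as far as the arm can. A call is refused whole if a number of a shift passes 1 or a number of a turn 0.15, either way. A call with a gripper value outside its range is refused whole. The fingers move at their own pace and stop on an object; the grip force is fixed at half the most. Time passes only in rows, so rows that do not move let the fingers close. It gives the time, the measured TCP pose, the force and the opening at its end, in the units of the state.
- ctrl.sense(): the state, without advancing time (a new reading comes with each control period).
- ctrl.camera(name): name is "side" or "top"; returns a dict with "color" (420x560x3 uint8, red, green, blue), "fovy" (degrees; the focal length in pixels is half the picture's height over the tangent of half this angle, whatever the lens; pixels are square), "cx", "cy" (the principal point, pixels), "R" (3x3) and "t" (3): a world point X has camera coordinates R X + t. Camera axes: x right, y down, z forward; pixel columns grow to the right and rows downward; lengths in m; the calibration is good to about 2 mm. A picture is of the moment at which its call begins. There is no depth.
- ctrl.hand_in(): hands the job in, once; it reports no verdict.
The state is a dict: "time": time; "q": joint angles; "joint_velocities": joint speeds; "tau": joint torques, N m; "eef_pos": TCP position; "orientation": TCP orientation; "ft_force": force on the tool from outside, world axes, zero at the start; "ft_torque": the same for the moment, N m; "width": finger opening in m.
Only numpy, scipy, OpenCV 4.12 (cv2) and the standard library are available. Lean on these libraries where they do the work, as an engineer would, in place of code of your own. Each camera call takes 0.05 s, during which the arm holds its last target. There are 200 camera calls.

## Working session

There is one attempt and no reset: what is moved stays moved. The work goes in short steps, Python scripts to look and compute and a tool call to move; the robot and the scene stay as the last step left them, time stands still between calls to the robot, and variables do not carry over. Pictures are saved under pics/ and viewed, about 8 in all and at most 12, crops included, and the job is handed in when it is done.

Besides the shell and the picture viewer there is one more tool, called after "Call:" as a command line: name --pt "numbers of a row" for each row, then --argument value for the rest. servo_tool: Moves the arm, as the interface text tells. Its arguments: {"type":"object","properties":{"steps":{"type":"array"}},"required":["steps"]}

```bash
mkdir -p pics; ls; python3 - <<'E'
from plant import ctrl
import cv2,numpy as np,pickle
s=ctrl.sense();print(s['time'],s['eef_pos'],s['orientation'],s['width'])
d={}
for n in('top','side'):
    c=ctrl.camera(n);d[n]=c;cv2.imwrite(f'pics/{n}0.png',c['color'][:,:,::-1])
    print(n,c['fovy'],c['cx'],c['cy'],np.round(c['R'],3).tolist(),np.round(c['t'],3), 'pos',np.round(-c['R'].T@c['t'],3))
pickle.dump(d,open('cam0.pkl','wb'))
E
```

```text
pics
0.0 [0.14331945 0.50466457 0.24476166] [-1.50682085e-04  1.37961786e-01  9.90437368e-01 -5.85937440e-04] 0.08541123765476845
top 57.265734940020856 280.2502241610709 205.6375867577568 [[0.022, -1.0, 0.006], [-0.992, -0.022, -0.127], [0.128, -0.003, -0.992]] [0.055 0.563 0.882] pos [0.445 0.07  0.946]
side 42.56528026943192 276.14402238584677 205.2641238467008 [[0.859, -0.513, -0.007], [-0.325, -0.534, -0.781], [0.396, 0.673, -0.625]] [-0.421  0.292  0.8  ] pos [ 0.139 -0.598  0.725]
```

View pics/top0.png

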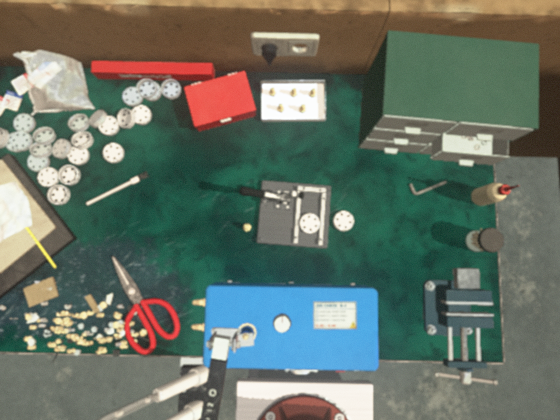

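View pics/side0.png

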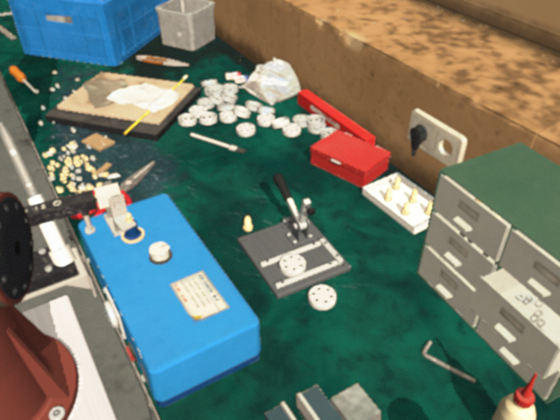

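The top view shows the jig at about (258-330, 180-247), with the work cap at (310,223), the spare at (343,220) and the barb at (247,228). The handle points left to (243,191). Jig +x is image up (world +x) and jig +y is image left (world +y). The side view agrees: cap at (292,265), handle tip at (280,180).

```bash
cat > h.py <<'E'
import numpy as np,cv2
def ray(c,u,v):
    f=c['color'].shape[0]/2/np.tan(np.radians(c['fovy'])/2)
    d=c['R'].T@np.array([(u-c['cx'])/f,(v-c['cy'])/f,1]);return -c['R'].T@c['t'],d
def onz(c,u,v,z):
    o,d=ray(c,u,v);return o+d*(z-o[2])/d[2]
def pix(c,X):
    f=c['color'].shape[0]/2/np.tan(np.radians(c['fovy'])/2)
    p=c['R']@np.array(X)+c['t'];return f*p[0]/p[2]+c['cx'],f*p[1]/p[2]+c['cy']
def crop(c,x,y,w,h,k,name):
    cv2.imwrite(name,cv2.resize(c['color'][y:y+h,x:x+w,::-1],None,fx=k,fy=k,interpolation=cv2.INTER_CUBIC))
E
python3 - <<'E'
import pickle;from h import *
d=pickle.load(open('cam0.pkl','rb'))
a=d['top']['color'][170:260,230:365];b=d['side']['color'][165:320,225:365]
A=cv2.resize(a,None,fx=5.9,fy=5.9,interpolation=cv2.INTER_CUBIC)
cv2.imwrite('pics/topc.png',A[:,:,::-1])
crop(d['side'],225,165,140,150,4,'pics/sidec.png')
E
```

```text
(no output)
```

View pics/topc.png

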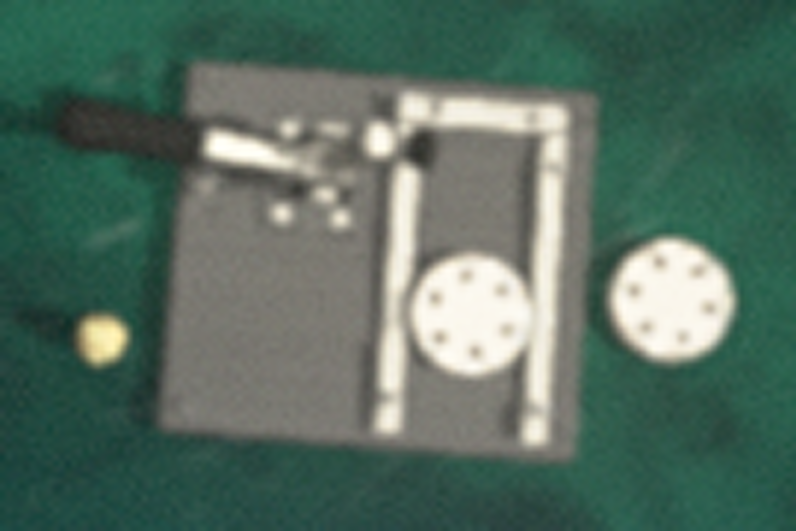

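View pics/sidec.png

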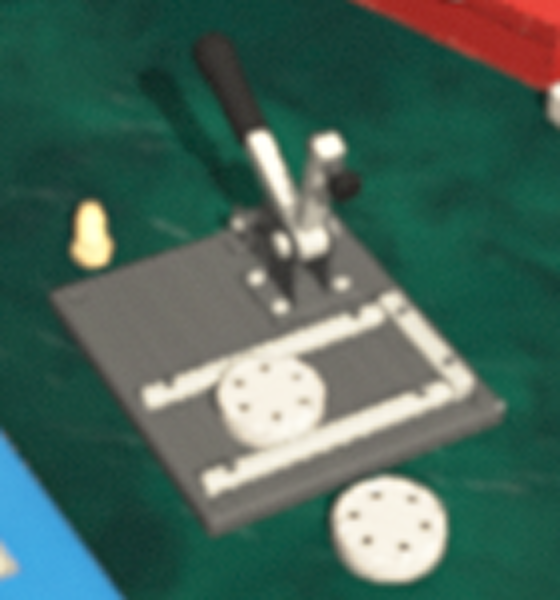

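Crop pixels, top view (5.9x): plate corners at (190,62), (597,93), (162,428) and (575,460); cap at (472,315), spare at (671,300), barb at (102,340), handle tip near (62,122). Crop pixels, side view (4x): plate corners at (50,293), (212,522) and (502,403); cap at (272,398), handle end near (212,42). Next I fit the jig pose from these.

```bash
cat > fit.py <<'E'
import pickle;from h import *
d=pickle.load(open('cam0.pkl','rb'));T,S=d['top'],d['side']
tp=lambda x,y:((x+.5)/5.9-.5+230,(y+.5)/5.9-.5+170)
sp=lambda x,y:((x+.5)/4-.5+225,(y+.5)/4-.5+165)
def fit(P,W):
    P=np.array(P);W=np.array(W);p=P-P.mean(0);w=W-W.mean(0)
    th=np.arctan2((p[:,0]*w[:,1]-p[:,1]*w[:,0]).sum(),(p*w).sum())
    R=np.array([[np.cos(th),-np.sin(th)],[np.sin(th),np.cos(th)]]);t=W.mean(0)-R@P.mean(0)
    return th,R,t,W-(P@R.T+t)
Ct=[(45,124),(45,-48),(-110,124),(-110,-48)]
Wt=[onz(T,*tp(*q),.012)[:2]*1e3 for q in[(190,62),(597,93),(162,428),(575,460)]]
Cs=[(-110,124),(-110,-48),(45,-48)]
Ws=[onz(S,*sp(*q),.012)[:2]*1e3 for q in[(50,293),(212,522),(502,403)]]
for n,P,W in(('top',Ct,Wt),('side',Cs,Ws),('both',Ct+Cs,Wt+Ws)):
    th,R,t,r=fit(P,W);print(n,'yaw',round(th,4),'t',t.round(1),'res',r.round(1).tolist())
def J(w): return R.T@(np.array(w)-t)
if __name__=='__main__':
  for n,c,f,q,z in(('cap',T,tp,(472,315),.025),('cap',S,sp,(273,393),.025),('spare',T,tp,(671,300),.013),('spare',S,sp,(389,522),.013),('barb',T,tp,(102,340),.02)):
    w=onz(c,*f(*q),z)[:2]*1e3;print(n,w.round(1),'jig',J(w).round(1))
  a=np.radians(28);yj=64+105*np.cos(a);z=48+105*np.sin(a)
  w=R@[0,yj]+t;X=[w[0]/1e3,w[1]/1e3,z/1e3];print('tip',X,pix(T,X),'seen',tp(72,122),pix(S,X),'seen',sp(215,50))
E
python3 fit.py
```

```text
top yaw -0.0528 t [576.8  -6.8] res [[-0.9, -0.4], [-1.1, 0.8], [1.1, -1.4], [0.9, 0.9]]
side yaw -0.0486 t [575.8  -6.9] res [[0.9, -1.8], [0.7, 0.7], [-1.6, 1.2]]
both yaw -0.0515 t [576.4  -6.9] res [[-0.3, -0.3], [-0.7, 0.9], [1.7, -1.1], [1.2, 1.2], [-0.1, -2.2], [0.2, 0.3], [-2.0, 1.3]]
cap [522.8  -4. ] jig [-53.7   0.1]
cap [522.5  -6.3] jig [-53.9  -2.2]
spare [531.8 -87.1] jig [-40.4 -82.4]
spare [529.9 -89.7] jig [-42.1 -85.1]
barb [509.6 146.6] jig [-74.6 149.8]
tip [np.float64(0.5844581812280627), np.float64(0.14961853324116486), np.float64(0.09729451409251853)] (np.float64(243.84291545347898), np.float64(191.2522391872195)) seen (241.78813559322035, 190.26271186440678) (np.float64(277.8802446879677), np.float64(177.97212250634038)) seen (278.375, 177.125)
```

```bash
python3 - <<'E'
from fit import *
def tri(a,b):
    (o1,d1),(o2,d2)=ray(T,*a),ray(S,*b);s=np.linalg.lstsq(np.c_[d1,-d2],o2-o1,rcond=None)[0]
    p,q=o1+s[0]*d1,o2+s[1]*d2;return ((p+q)/2).round(3),np.linalg.norm(p-q).round(3)
print('box ymin',tri((378,289),(258,320)),'ymax',tri((207,286),(172,195)))
s=lambda x,y:sp(x,y);print('pad',tri(tp(424,150),sp(346,185)),'armtop',tri(tp(380,140),sp(328,143)))
for n in('pad','armtop'):
    p=tri(tp(424,150),sp(346,185))[0] if n=='pad' else tri(tp(380,140),sp(328,143))[0]
    print(n,J(p[:2]*1e3),p[2])
for x in(-100,-95,-50,-37): print('tool at jig x',x,'world',(R@[x,0]+t).round(1))
for y,x in((185,0),): print(y,(R@[x,y]+t).round(1))
E
```

```text
top yaw -0.0528 t [576.8  -6.8] res [[-0.9, -0.4], [-1.1, 0.8], [1.1, -1.4], [0.9, 0.9]]
side yaw -0.0486 t [575.8  -6.9] res [[0.9, -1.8], [0.7, 0.7], [-1.6, 1.2]]
both yaw -0.0515 t [576.4  -6.9] res [[-0.3, -0.3], [-0.7, 0.9], [1.7, -1.1], [1.2, 1.2], [-0.1, -2.2], [0.2, 0.3], [-2.0, 1.3]]
box ymin (array([ 0.375, -0.146,  0.103]), np.float64(0.004)) ymax (array([0.38 , 0.221, 0.09 ]), np.float64(0.013))
pad (array([0.578, 0.021, 0.105]), np.float64(0.0)) armtop (array([0.579, 0.038, 0.118]), np.float64(0.0))
pad [ 0.17203923 27.92904221] 0.105
armtop [ 0.29550367 44.95798101] 0.118
tool at jig x -100 world [476.5  -1.7]
tool at jig x -95 world [481.5  -2. ]
tool at jig x -50 world [526.5  -4.3]
tool at jig x -37 world [539.4  -5. ]
185 [585.9 177.9]
```

Jig pose: origin (576, -7) mm, yaw -0.0515, with the two views agreeing within 2 mm. The blue box ends at x = 0.38 and is about 0.10 m high. The clamp pad hangs at jig (0, 28, 105), so I'll push the cap with the tool leaning back about 20° to keep the gripper body clear. First I shut the fingers, align the yaw and start across.

Call:
servo_tool --pt "-1 0 0 0 0 0 -0.113" --pt "-1 0 0 0 0 0 -0.113" --pt "-1 -0.6 -0.8 0 0 0 0" --pt "-1 -0.6 -0.8 0 0 0 0" --pt "-1 -0.6 -0.8 0 0 0 0" --pt "-1 -0.6 -0.8 0 0 0 0" --pt "-1 -0.6 -0.8 0 0 0 0" --pt "-1 -0.6 -0.8 0 0 0 0" --pt "-1 -0.6 -0.8 0 0 0 0" --pt "-1 -0.6 -0.8 0 0 0 0"

```text
time: 1.1
eef_pos: [0.2807, 0.3006, 0.2418]
orientation: [-0.002, 0.017, 1.0, -0.003]
ft_force: [1.3, -0.0, 0.4]
width: -0.0001
```

Call:
servo_tool --pt "-1 -0.72 -0.97 0 0 0 0.017" --pt "-1 -0.72 -0.97 0 0 0 0" --pt "-1 -0.72 -0.97 0 0 0 0" --pt "-1 -0.72 -0.97 0 0 0 0" --pt "-1 -0.72 -0.97 0 0 0 0" --pt "-1 -0.72 -0.97 0 0 0 0" --pt "-1 -0.72 -0.97 0 0 0 0" --pt "-1 -0.72 -0.97 0 0 0 0" --pt "-1 -0.72 -0.97 0 0 0 0" --pt "-1 0 0 0 0 -0.1 0"

```text
time: 2.1
eef_pos: [0.4697, 0.0135, 0.2391]
orientation: [0.046, 0.027, 0.999, -0.004]
ft_force: [0.8, 0.5, -0.0]
width: 0.0001
```

Call:
servo_tool --pt "-1 0 0 0 0 -0.12 0" --pt "-1 0 0 0 0 -0.12 0" --pt "-1 0 0 0 0 0 0" --pt "-1 0 0 0 0 0 0"

```text
time: 2.5
eef_pos: [0.4671, 0.0121, 0.236]
orientation: [0.166, 0.028, 0.986, -0.008]
ft_force: [0.1, -1.1, 1.1]
width: -0.0002
```

```bash
cat > st.py <<'E'
import sys,io,contextlib
with contextlib.redirect_stdout(io.StringIO()): from fit import *
from plant import ctrl
from scipy.spatial.transform import Rotation as Ro
def state():
    s=ctrl.sense();M=Ro.from_quat(np.array(s['orientation'])[[1,2,3,0]]).as_matrix()
    J3=np.eye(3);J3[:2,:2]=R;Mj=J3.T@M
    p=np.array(s['eef_pos'])*1e3;tip=p+14*M[:,2]
    jj=lambda q:np.r_[J(q[:2]),q[2]]
    return s,Mj,jj(p),jj(tip)
if __name__=='__main__':
    s,Mj,p,tip=state();print('t',s['time'],'tcp_jig',p.round(1),'tip_jig',tip.round(1),'F',np.round(s['ft_force'],1));print(Mj.round(3))
    print('q',np.round(s['q'],2))
    if len(sys.argv)>3:
        g=np.array(list(map(float,sys.argv[1:4])));print('tip to target, tool units',(Mj.T@(g-tip)/30).round(3))
E
python3 st.py -95 0 60
```

```text
t 2.5 tcp_jig [-110.2   13.3  236. ] tip_jig [-105.6   13.2  222.7] F [ 0.1 -1.1  1.1]
[[-0.945  0.007  0.327]
 [ 0.005  1.    -0.008]
 [-0.327 -0.006 -0.945]]
q [-0.15 -0.07 -0.66  0.65  0.02 -0.08]
tip to target, tool units [ 1.439 -0.404  5.245]
```

Call:
servo_tool --pt "-1 0.23 -0.07 0.87 0 0 0" --pt "-1 0.23 -0.07 0.87 0 0 0" --pt "-1 0.23 -0.07 0.87 0 0 0" --pt "-1 0.23 -0.07 0.87 0 0 0" --pt "-1 0.23 -0.07 0.87 0 0 0" --pt "-1 0.23 -0.07 0.87 0 0 0" --pt "-1 0 0 0 0 0 0"

```text
time: 3.2
eef_pos: [0.4934, -0.0043, 0.0745]
orientation: [0.163, 0.028, 0.986, -0.008]
ft_force: [-0.5, 0.3, 0.7]
width: -0.0001
```

```bash
python3 st.py -95 0 19; python3 - <<'E'
from st import *
c=ctrl.camera('side');crop(c,165,125,200,160,3.5,'pics/s1.png')
E
```

```text
t 3.2 tcp_jig [-83.   -1.7  74.5] tip_jig [-78.5  -1.8  61.3] F [-0.5  0.3  0.7]
[[-0.946  0.006  0.323]
 [ 0.003  1.    -0.008]
 [-0.323 -0.007 -0.946]]
q [-0.18  0.23 -0.86  0.16  0.03 -0.12]
tip to target, tool units [0.976 0.067 1.155]
```

View pics/s1.png

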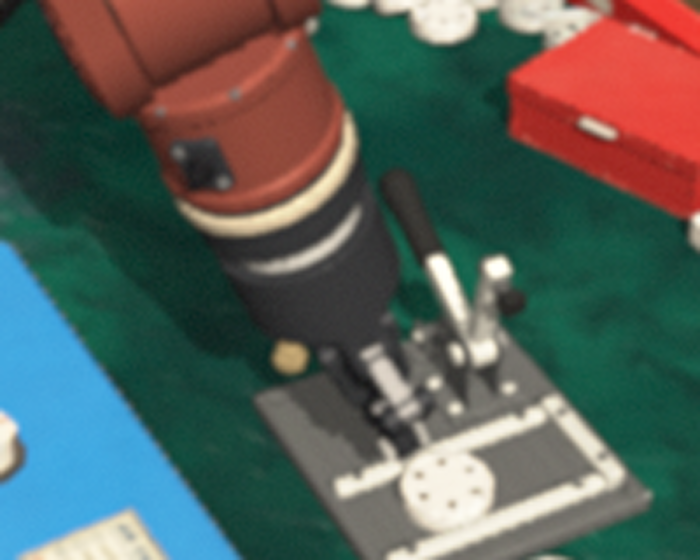

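The picture shows the tilted gripper over the channel: fingertips near crop (400,435), right above the work cap at (447,490). The handle and barb are clear. I'll step back in x before lowering.

Call:
servo_tool --pt "-1 0.55 0.03 0 0 0 0" --pt "-1 0.4 0.03 0.2 0 0 0" --pt "-1 0.1 0 0.25 0 0 0" --pt "-1 0.1 0 0.25 0 0 0" --pt "-1 0 0 0 0 0 0"

```text
time: 3.75
eef_pos: [0.4776, -0.0022, 0.0499]
orientation: [0.168, 0.027, 0.985, -0.009]
ft_force: [0.2, -0.4, 0.6]
width: -0.0001
```

```bash
python3 st.py -95 0 19
```

```text
t 3.75 tcp_jig [-98.9  -0.4  49.9] tip_jig [-94.3  -0.5  36.7] F [ 0.2 -0.4  0.6]
[[-0.944  0.005  0.331]
 [ 0.002  1.    -0.009]
 [-0.331 -0.008 -0.944]]
q [-0.18  0.26 -0.93  0.05  0.03 -0.12]
tip to target, tool units [0.217 0.022 0.548]
```

Call:
servo_tool --pt "-1 0.1 0.01 0.25 0 0 0" --pt "-1 0.1 0.01 0.22 0 0 0" --pt "-1 0 0 0.06 0 0 0" --pt "-1 0 0 0 0 0 0"

```text
time: 4.15
eef_pos: [0.4792, -0.0019, 0.0323]
orientation: [0.168, 0.027, 0.985, -0.009]
ft_force: [-0.4, 0.8, -0.2]
width: -0.0001
```

```bash
python3 st.py -37 0 18
```

```text
t 4.15 tcp_jig [-97.3  -0.   32.3] tip_jig [-92.6  -0.2  19.1] F [-0.4  0.8 -0.2]
[[-0.943  0.005  0.332]
 [ 0.002  1.    -0.009]
 [-0.332 -0.008 -0.943]]
q [-0.18  0.3  -0.95 -0.02  0.03 -0.12]
tip to target, tool units [-1.736  0.015  0.651]
```

Call:
servo_tool --pt "-1 -0.15 0 0.065 0 0 0" --pt "-1 -0.15 0 0.06 0 0 0" --pt "-1 -0.15 0 0.055 0 0 0" --pt "-1 -0.15 0 0.055 0 0 0" --pt "-1 -0.15 0 0.055 0 0 0" --pt "-1 -0.15 0 0.055 0 0 0" --pt "-1 -0.15 0 0.055 0 0 0" --pt "-1 0 0 0 0 0 0"

```text
time: 4.95
eef_pos: [0.517, -0.0042, 0.0321]
orientation: [0.169, 0.027, 0.985, -0.009]
ft_force: [-0.1, 1.1, 0.4]
width: 0.0001
```

```bash
python3 st.py -34.3 0 18;python3 - <<'E'
from st import *
c=ctrl.camera('side');crop(c,205,155,160,130,4.5,'pics/s2.png')
E
```

```text
t 4.95 tcp_jig [-59.5  -0.3  32.1] tip_jig [-54.8  -0.5  18.9] F [-0.1  1.1  0.4]
[[-0.943  0.005  0.334]
 [ 0.002  1.    -0.009]
 [-0.334 -0.008 -0.943]]
q [-0.17  0.35 -0.86  0.02  0.03 -0.11]
tip to target, tool units [-0.635  0.019  0.255]
```

View pics/s2.png

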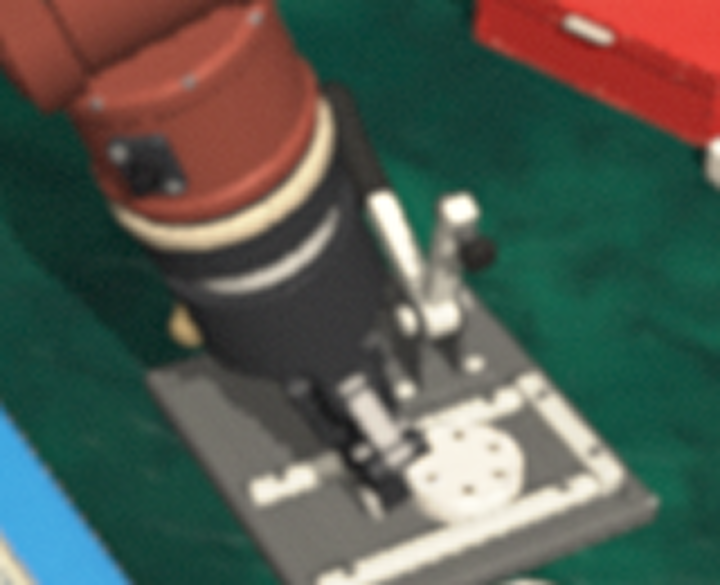

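The cap sits flat at crop (467,470), moving ahead of the fingers with the clamp clear. I'll continue in finer steps.

Call:
servo_tool --pt "-1 -0.11 0 0.04 0 0 0" --pt "-1 -0.11 0 0.04 0 0 0" --pt "-1 -0.11 0 0.04 0 0 0" --pt "-1 -0.11 0 0.04 0 0 0" --pt "-1 -0.08 0 0.03 0 0 0" --pt "-1 -0.05 0 0.018 0 0 0" --pt "-1 0 0 0 0 0 0"

```text
time: 5.7
eef_pos: [0.5355, -0.005, 0.0316]
orientation: [0.168, 0.027, 0.985, -0.009]
ft_force: [-0.1, 1.1, 0.7]
width: -0.0002
```

```bash
python3 st.py -34.3 0 18.5
```

```text
t 5.7 tcp_jig [-40.9  -0.3  31.6] tip_jig [-36.2  -0.4  18.4] F [-0.1  1.1  0.7]
[[-0.943  0.005  0.332]
 [ 0.002  1.    -0.009]
 [-0.332 -0.008 -0.943]]
q [-0.16  0.38 -0.81  0.04  0.03 -0.1 ]
tip to target, tool units [-0.062  0.013  0.017]
```

Not against the stop yet, as the force is still about 0. Creeping on in about 1 mm steps.

Call:
servo_tool --pt "-1 -0.05 0 0.015 0 0 0" --pt "-1 -0.05 0 0.015 0 0 0" --pt "-1 0 0 0 0 0 0"

```text
time: 6.0
eef_pos: [0.5387, -0.0052, 0.0316]
orientation: [0.168, 0.027, 0.985, -0.009]
ft_force: [-1.2, 0.6, 0.1]
width: 0.0001
```

Call:
servo_tool --pt "-1 -0.05 0 0.018 0 0 0" --pt "-1 0 0 0 0 0 0"

```text
time: 6.2
eef_pos: [0.5396, -0.0052, 0.0313]
orientation: [0.168, 0.027, 0.985, -0.009]
ft_force: [-2.3, 0.3, 2.0]
width: -0.0001
```

```bash
python3 st.py -34.3 0 18.5; python3 - <<'E'
from st import *
c=ctrl.camera('side');crop(c,225,165,140,120,5,'pics/s3.png')
E
```

```text
t 6.2 tcp_jig [-36.9  -0.2  31.3] tip_jig [-32.2  -0.3  18.1] F [-2.3  0.3  2. ]
[[-0.944  0.005  0.331]
 [ 0.002  1.    -0.009]
 [-0.331 -0.008 -0.944]]
q [-0.16  0.38 -0.8   0.05  0.03 -0.1 ]
tip to target, tool units [ 0.06   0.011 -0.036]
```

View pics/s3.png

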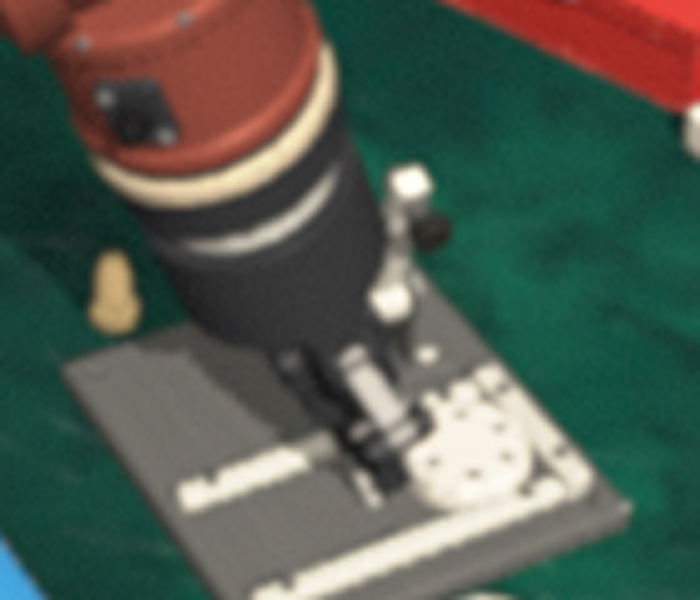

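The cap at crop (470,450) is nearly touching the end stop, which runs (490,375)-(585,490). Force is only 2-3 N, so I'll keep nudging until it clearly bears.

Call:
servo_tool --pt "-1 -0.05 0 0.018 0 0 0" --pt "-1 0 0 0 0 0 0"

```text
time: 6.45
eef_pos: [0.5394, -0.0051, 0.0307]
orientation: [0.166, 0.027, 0.986, -0.009]
ft_force: [-0.9, -0.1, -0.6]
width: 0.0002
```

Call:
servo_tool --pt "-1 -0.05 0 0.018 0 0 0" --pt "-1 0 0 0 0 0 0"

```text
time: 6.65
eef_pos: [0.5394, -0.0049, 0.0299]
orientation: [0.165, 0.027, 0.986, -0.008]
ft_force: [-1.7, 0.3, 1.3]
width: 0.0001
```

x no longer advances, so the cap bears on the stop. One firmer push to confirm:

Call:
servo_tool --pt "-1 -0.15 0 0.03 0 0 0"

```text
time: 6.75
eef_pos: [0.5405, -0.0048, 0.0292]
orientation: [0.162, 0.027, 0.986, -0.008]
ft_force: [-26.8, 0.6, 18.5]
width: 0.0005
```

Call:
servo_tool --pt "-1 -0.25 0 0.06 0 0 0"

```text
time: 6.85
eef_pos: [0.5409, -0.0046, 0.0271]
orientation: [0.155, 0.028, 0.987, -0.008]
ft_force: [-49.7, -0.2, 52.6]
width: 0.0002
```

Call:
servo_tool --pt "-1 0 0 0 0 0 0" --pt "-1 0 0 0 0 0 0"

```text
time: 7.05
eef_pos: [0.54, -0.0046, 0.0276]
orientation: [0.154, 0.028, 0.988, -0.009]
ft_force: [-4.2, 0.4, 5.1]
width: 0.0001
```

```bash
python3 st.py -75 0 20
```

```text
t 7.05 tcp_jig [-36.5   0.4  27.6] tip_jig [-32.2   0.3  14.3] F [-4.2  0.4  5.1]
[[-0.952  0.006  0.305]
 [ 0.003  1.    -0.01 ]
 [-0.305 -0.008 -0.952]]
q [-0.16  0.4  -0.77  0.09  0.02 -0.1 ]
tip to target, tool units [ 1.3   -0.018 -0.617]
```

The cap is firmly home (about 50 N reaction; the force goes on the fingers). I back off along the channel, rise and look.

Call:
servo_tool --pt "-1 0.2 0 -0.1 0 0 0" --pt "-1 0.4 0 -0.15 0 0 0" --pt "-1 0.5 0 -0.2 0 0 0" --pt "-1 0.3 0 -0.4 0 0 0" --pt "-1 0.2 0 -0.9 0 0.1 0" --pt "-1 0 0 -1 0 0.1 0" --pt "-1 0 0 -1 0 0.1 0" --pt "-1 0 0 -1 0 0 0" --pt "-1 0 0 -1 0 0 0" --pt "-1 0 0 -1 0 0 0"

```text
time: 8.05
eef_pos: [0.4646, 0.0012, 0.2122]
orientation: [0.008, 0.029, 1.0, -0.004]
ft_force: [0.9, 0.4, 0.1]
width: -0.0003
```

```bash
python3 st.py -10 225 180; python3 - <<'E'
from st import *
c=ctrl.camera('side');crop(c,225,165,140,120,5,'pics/s4.png');print('nest px',[(np.array(pix(c,[*( (R@[x,y]+t)/1e3),.025]))-[225,165])*5 for x,y in((0,0),(24,0),(-24,0),(0,24),(0,-24))])
E
```

```text
t 8.05 tcp_jig [-112.     2.3  212.2] tip_jig [-111.8    2.2  198.2] F [0.9 0.4 0.1]
[[-1.     0.006  0.017]
 [ 0.006  1.    -0.008]
 [-0.017 -0.008 -1.   ]]
q [-0.15  0.19 -0.38  0.98 -0.01 -0.09]
tip to target, tool units [-3.338  7.452  0.602]
nest px [array([462.23790472, 437.42738966]), array([516.69388877, 416.51165906]), array([406.83751804, 458.70585121]), array([429.37311817, 398.90660024]), array([496.20349792, 477.23843364])]
```

View pics/s4.png

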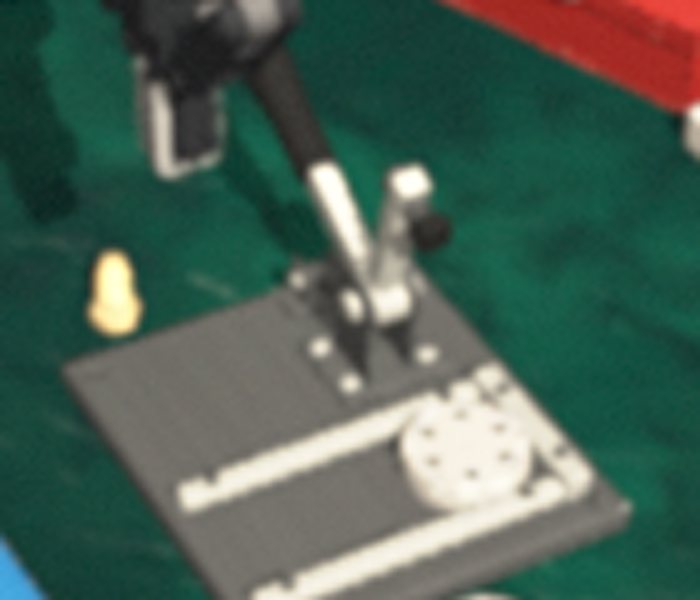

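The cap's top face centre is at crop (467,447), against a prediction of (462,437) for home, which is within calibration, and it touches the stop. The handle is still open. Next I go around to the +y side of the handle, passing high above it.

Call:
servo_tool --pt "-1 -0.46 0.85 0 0 0 0" --pt "-1 -0.46 0.85 0 0 0 0" --pt "-1 -0.46 0.85 0 0 0 0" --pt "-1 -0.46 0.85 0 0 0 0" --pt "-1 -0.46 0.85 0 0 0 0" --pt "-1 -0.46 0.85 0 0 0 0" --pt "-1 -0.46 0.85 0 0 0 0" --pt "-1 -0.46 0.85 0 0 0 0" --pt "-1 0 0 0 0 0 0"

```text
time: 9.0
eef_pos: [0.5986, 0.2057, 0.2206]
orientation: [0.019, 0.03, 0.999, -0.004]
ft_force: [-0.3, -0.5, -0.4]
width: 0.0001
```

```bash
python3 st.py 0 202 80
```

```text
t 9.0 tcp_jig [ 11.3 213.4 220.6] tip_jig [ 11.8 213.3 206.6] F [-0.3 -0.5 -0.4]
[[-0.999  0.009  0.039]
 [ 0.009  1.    -0.007]
 [-0.039 -0.007 -0.999]]
q [ 0.22  0.48  0.07  1.12 -0.02  0.28]
tip to target, tool units [ 0.553 -0.353  4.206]
```

Call:
servo_tool --pt "-1 0.2 0 0.7 0 0.02 0" --pt "-1 0.2 0 0.7 0 0.02 0" --pt "-1 0.1 0 0.7 0 0 0" --pt "-1 0.1 0 0.7 0 0 0" --pt "-1 0 0 0.7 0 0 0" --pt "-1 0 0 0.5 0 0 0" --pt "-1 0 0 0 0 0 0"

```text
time: 9.7
eef_pos: [0.5741, 0.2009, 0.0873]
orientation: [-0.007, 0.032, 0.999, -0.004]
ft_force: [0.3, 0.0, 0.9]
width: -0.0
```

```bash
python3 st.py 0 185 80; python3 - <<'E'
from st import *
c=ctrl.camera('top');crop(c,200,150,160,120,5,'pics/t5.png')
E
```

```text
t 9.7 tcp_jig [-13.  207.4  87.3] tip_jig [-13.2 207.2  73.3] F [0.3 0.  0.9]
[[-1.     0.012 -0.014]
 [ 0.012  1.    -0.009]
 [ 0.014 -0.009 -1.   ]]
q [ 0.22  0.58 -0.13  0.87 -0.01  0.28]
tip to target, tool units [-0.445 -0.738 -0.223]
```

View pics/t5.png

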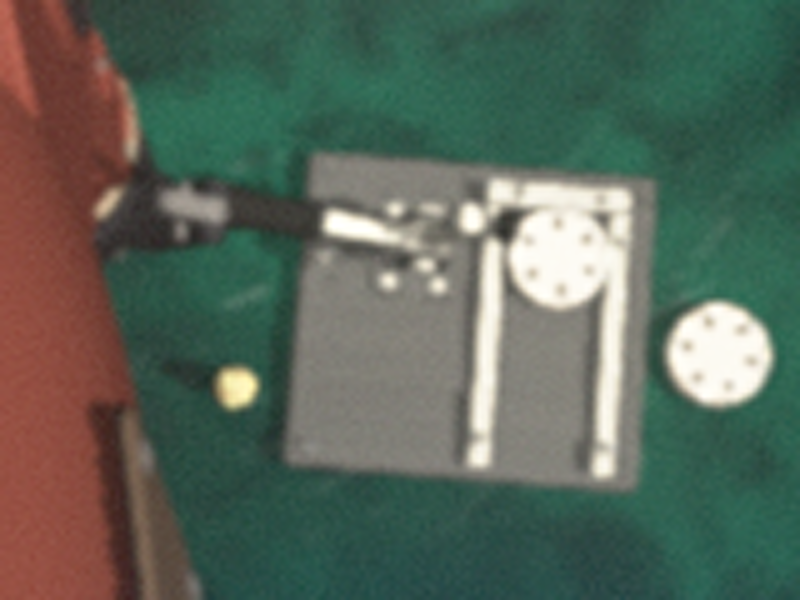

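The top view shows the cap at crop (559,257) at the channel's end, the spare and barb undisturbed, and the fingers (190,215) just beyond the handle's grip end. I align x and move to just short of contact.

Call:
servo_tool --pt "-1 -0.22 -0.15 -0.1 0 0 0" --pt "-1 -0.22 -0.15 -0.1 0 0 0" --pt "-1 0 -0.2 0 0 0 0" --pt "-1 0 0 0 0 0 0"

```text
time: 10.15
eef_pos: [0.5894, 0.183, 0.0971]
orientation: [-0.005, 0.032, 0.999, -0.004]
ft_force: [-0.0, -0.1, 0.0]
width: -0.0001
```

```bash
python3 st.py 0 182 79; python3 - <<'E'
from st import *
c=pickle.load(open('cam0.pkl','rb'))['top'];print('cap jig',J(onz(c,311.4,201.,.025)[:2]*1e3).round(1))
E
```

```text
t 10.15 tcp_jig [  3.2 190.3  97.1] tip_jig [  3.1 190.1  83.1] F [-0.  -0.1  0. ]
[[-1.     0.013 -0.01 ]
 [ 0.013  1.    -0.008]
 [ 0.01  -0.009 -1.   ]]
q [ 0.19  0.58 -0.1   0.9  -0.01  0.25]
tip to target, tool units [ 0.097 -0.272  0.139]
cap jig [-0.2 -0.9]
```

Call:
servo_tool --pt "-1 0.1 -0.2 0.1 0 0 0" --pt "-1 0 -0.14 -0.1 0 0 0" --pt "-1 0 -0.15 -0.2 0 0 0" --pt "-1 0 -0.15 -0.2 0 0 0" --pt "-1 0 -0.17 -0.2 0 0 0"

```text
time: 10.65
eef_pos: [0.5847, 0.1615, 0.1163]
orientation: [-0.005, 0.031, 1.0, 0.0]
ft_force: [1.4, 4.3, -2.9]
width: 0.0002
```

```bash
python3 st.py 0 154 113
```

```text
t 10.65 tcp_jig [ -0.4 168.6 116.3] tip_jig [ -0.6 168.6 102.3] F [ 1.4  4.3 -2.9]
[[-1.    0.01 -0.01]
 [ 0.01  1.    0.  ]
 [ 0.01  0.   -1.  ]]
q [ 0.15  0.54 -0.11  0.92  0.    0.21]
tip to target, tool units [-0.02  -0.487 -0.356]
```

In contact with about 5 N, on the arc. Continuing up and over.

Call:
servo_tool --pt "-1 0 -0.18 -0.15 0 0 0" --pt "-1 0 -0.2 -0.15 0 0 0" --pt "-1 0 -0.2 -0.14 0 0 0" --pt "-1 0 -0.22 -0.12 0 0 0" --pt "-1 0 -0.24 -0.1 0 0 0"

```text
time: 11.15
eef_pos: [0.5834, 0.1362, 0.141]
orientation: [-0.002, 0.028, 1.0, 0.008]
ft_force: [-2.4, 9.0, 9.4]
width: 0.0003
```

```bash
python3 st.py 0 115 132
```

```text
t 11.15 tcp_jig [ -0.3 143.2 141. ] tip_jig [ -0.4 143.5 127. ] F [-2.4  9.   9.4]
[[-1.     0.004 -0.005]
 [ 0.004  1.     0.016]
 [ 0.005  0.016 -1.   ]]
q [ 0.1   0.5  -0.11  0.96  0.02  0.15]
tip to target, tool units [-0.017 -0.946 -0.181]
```

```bash
python3 - <<'E'
from st import *
c=ctrl.camera('side');crop(c,225,110,160,150,4,'pics/s6.png')
E
```

View pics/s6.png

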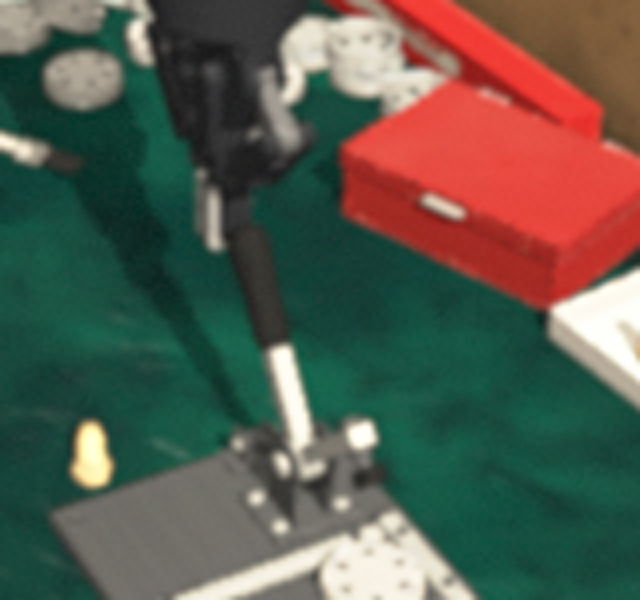

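The handle leans up under the fingers, with its tip near crop (245,225), the fingertip at (212,245) and the pivot near (300,455). I'll work out the lever angle from that.

```bash
python3 - <<'E'
from st import *
c=pickle.load(open('cam0.pkl','rb'))['side']
for a in(28,40,45,50,55,60,65):
    r=np.radians(a);o=[]
    for L in(30,55,105):
        w=(R@[0,64+L*np.cos(r)]+t)/1e3;u,v=pix(c,[*w,(48+L*np.sin(r))/1e3]);o.append(((u-225)*4,(v-110)*4))
    print(a,np.round(o).tolist())
w=(R@[0,143.5]+t)/1e3;u,v=pix(c,[*w,.127]);print('fingertip',(u-225)*4,(v-110)*4)
E
```

```text
28 [[276.0, 401.0], [254.0, 357.0], [212.0, 272.0]]
40 [[280.0, 397.0], [261.0, 349.0], [223.0, 255.0]]
45 [[281.0, 396.0], [264.0, 347.0], [229.0, 250.0]]
50 [[284.0, 395.0], [268.0, 345.0], [236.0, 246.0]]
55 [[286.0, 395.0], [272.0, 345.0], [243.0, 244.0]]
60 [[288.0, 395.0], [276.0, 345.0], [251.0, 244.0]]
65 [[290.0, 396.0], [280.0, 346.0], [260.0, 245.0]]
fingertip 224.02957005262647 236.09131401601064
```

The angle is about 56° (middle is at 66°), so finger contact is still good. Now straight over in -y at the same height.

Call:
servo_tool --pt "-1 0 -0.22 0.03 0 0 0" --pt "-1 0 -0.22 0 0 0 0" --pt "-1 0 -0.22 0 0 0 0" --pt "-1 0 -0.22 0 0 0 0" --pt "-1 0 -0.22 0 0 0 0"

```text
time: 11.7
eef_pos: [0.5825, 0.1023, 0.1435]
orientation: [0.0, 0.027, 1.0, 0.01]
ft_force: [0.6, -0.7, -0.5]
width: 0.0
```

```bash
python3 st.py 0 115 132;  python3 - <<'E'
from st import *
c=ctrl.camera('side');crop(c,225,110,160,150,4,'pics/s7.png')
E
```

```text
t 11.7 tcp_jig [  0.5 109.3 143.5] tip_jig [  0.5 109.6 129.5] F [ 0.6 -0.7 -0.5]
[[-1.     0.003 -0.   ]
 [ 0.003  1.     0.019]
 [ 0.     0.019 -1.   ]]
q [ 0.04  0.48 -0.14  0.95  0.02  0.09]
tip to target, tool units [ 0.016  0.182 -0.08 ]
```

View pics/s7.png

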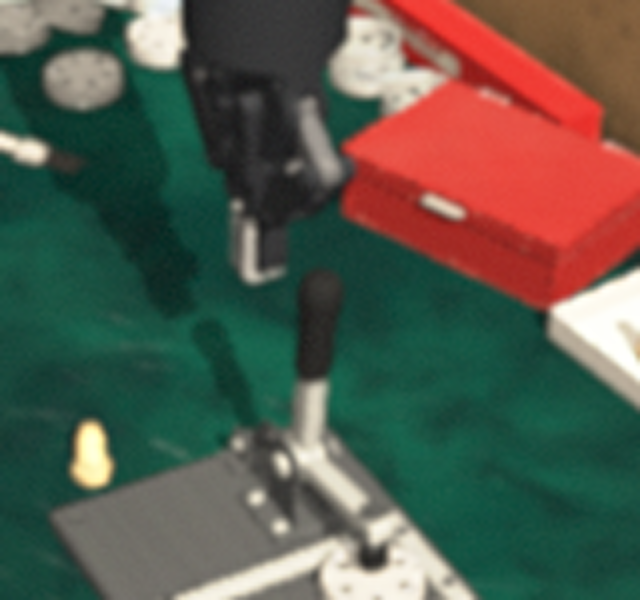

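The clamp has snapped shut: the handle is upright at (320,320), past the middle, and the pad is on the cap at (373,555). The fingers are clear. I retreat away from the handle and upward, then do a final check.

Call:
servo_tool --pt "-1 0 0.5 0 0 0 0" --pt "-1 0 0.7 0 0 0 0" --pt "-1 0 0.7 -0.5 0 0 0" --pt "-1 0 0.7 -0.8 0 0 0" --pt "-1 0 0.5 -0.8 0 0 0" --pt "-1 0 0 -0.5 0 0 0" --pt "-1 0 0 0 0 0 0" --pt "-1 0 0 0 0 0 0"

```text
time: 12.55
eef_pos: [0.5858, 0.1999, 0.2226]
orientation: [-0.003, 0.028, 1.0, 0.009]
ft_force: [0.8, 0.9, 0.2]
width: -0.0
```

```bash
python3 st.py; python3 - <<'E'
from st import *
c=ctrl.camera('top');crop(c,230,160,140,100,5.7,'pics/t8.png')
E
```

```text
t 12.55 tcp_jig [ -1.3 207.  222.6] tip_jig [ -1.4 207.2 208.6] F [0.8 0.9 0.2]
[[-1.     0.005 -0.006]
 [ 0.005  1.     0.018]
 [ 0.006  0.018 -1.   ]]
q [0.2  0.48 0.08 1.17 0.02 0.26]
```

View pics/t8.png

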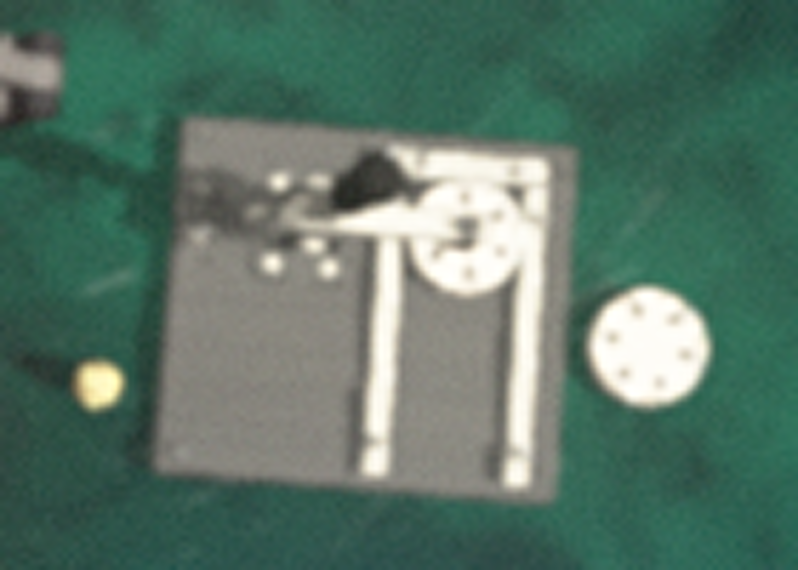

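The cap is at px (311.5,201.3), within about 1 mm of home. The spare (343.4,220.5) and barb (247.0,227.1) are within 0.2 px of where they started. The clamp arm lies over the cap and the robot is clear, so I hand in.

```bash
python3 -c "
from plant import ctrl
print(ctrl.hand_in())"
```

```text
the job is handed in; nothing more can be done
None
```

I pushed the cap home against the end stop, then pushed the handle over past its middle, and the clamp snapped shut with its pad on the cap. The job was handed in at about 12.6 s; no verdict is reported.

- **Cap:** Before clamping, the top camera put it 0.2 mm from home along the channel and 0.9 mm across. After clamping it was within about 1 mm.
- **Clamp:** The pictures show the handle past upright and the arm lying on the cap. I did not measure the pad force directly.
- **Spare cap and barb:** Both are within about 0.2 px (roughly 0.5 mm) of where they started.
- **Robot:** It stands clear, with about zero force on the wrist.
- **Push force:** The last confirming push against the stop reached about 50 N forward and 53 N up at the wrist, roughly 72 N together. That was at the fingertips, so the 40 N limit on the arm and gripper body should not apply, and it is under the 120 N wrist limit. It was firmer than needed.
- **Disagreement:** The side camera put the cap about 2 mm off the top camera's position across the channel, both at the start and when home. That is within the stated calibration.

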